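Fetch the stain bottle from the hooded reagent carousel

TASK

Turn the reagent carousel until the dropper bottle with the red cap stands in the middle of the open front of its clear hood, and let the carousel come to rest there. Then lift that bottle out and stand it upright on the free part of the blue staining tray, beside the covered dish. Leave the brown bottles standing in their cups and do not disturb the dish, the jars behind or the tube block.

Things in the scene. Friction and masses are not known exactly. Their poses are not given: they have to be found in the camera images.
- carousel_stand: Round grey foot plate of the carousel, 356 mm across, 18 mm high, fixed to the bench. Origin: centre of its underside, on the turning axis. Its own -x side is the open front (faces roughly the robot); the middle of the open front is straight towards -x from the axis. A fixed clear hood covers the rear half (own x > 0).
- hood_front_edge (a point): Middle of the straight front edge of the clear hood's roof, above the turning axis, 172 mm above the bench. The hood has aluminium edging, a flat roof and a curved wall of 168 mm radius from foot plate to roof, all behind this edge (stand's own x > 0). Bottles under it cannot be lifted out; in front of it all is open.
- turntable (a joint): Turning of the white turntable about its vertical axis in rad, counterclockwise from above positive; 0 at the start of every run whatever way it stands. It has no end stops, turns both ways, needs about 0.2 N m (1 to 2 N at a push post) and stays where it is left.
- turntable_deck (a point): Centre of the turntable's white disc (310 mm across), on its top face, 34 mm above the bench; axes turn with the disc, z up. Five blue cups stand on a circle of radius 88 mm at 36, 108, 180, 252, 324 degrees counterclockwise from its own x: 45 mm wide inside, 51 outside, floor 2 mm and rim 13 mm above the disc. Central hub 28 mm thick, 22 high.
- push_post (a point): Top centre of one of five equal black upright posts for pushing the carousel round (by hand or with shut fingers against a side), 18 mm thick (25 at the foot), from the disc up to 40 mm above it, between the cups at 0 (this one), 72, 144, 216 and 288 degrees from the disc's own x, on a circle of radius 143 mm.
- red_bottle: The bottle to fetch: white dropper bottle with a red pointed cap and a red band, 34 mm thick, 78 mm high, 35 g or a little more; the straight body reaches to 53 mm above its foot, the cap above is 21 mm thick. Origin: centre of its underside, z up. It stands loose in one of the four cups that are not in front.
- brown_bottle_1: Brown dropper bottle with grey-white tip and blue label, 34 mm thick, 78 mm high, origin at the centre of its underside; stands in a cup of the carousel and stays there.
- brown_bottle_2: Brown dropper bottle with grey-white tip and green label, 38 mm thick, 85 mm high, origin at the centre of its underside; stands in a cup of the carousel and stays there.
- brown_bottle_3: Brown dropper bottle like brown_bottle_1 (blue label), in another cup; stays there.
- tray: Blue flat staining tray, 190 mm along its x, 130 mm along its y, lip 14 mm high, walls 4 mm, inner floor 4 mm above the bench; fixed. Origin: centre of its underside. A covered dish stands in its far half (own +x); the near half (own -x) is free, its middle at own x = -45 mm.
- dish: Covered round dish with pinkish contents, 65 mm wide, 14 mm high, standing loose on the far half of the tray; origin at the centre of its underside. Stays.
- jar_a: Specimen jar with yellow lid, 73 mm thick, 123 mm high, at the back; origin at the centre of its underside. Stays.
- jar_b: A second such specimen jar, to the left of the first. Stays.
- tubes: Wooden block with stoppered tubes, 36x95x95 mm, to the right of the carousel; origin at the centre of its underside. Stays.
Things that resemble listed ones, but are neither listed nor needed, are in the scene too. Leave any pink or purple look-alike of the brown_bottle_2 alone.

How it is judged:
By the outcome, as a careful person would: the job done as asked, in the order asked, and still so for the second after the job is handed in, with the robot touching nothing.
It also fails if it takes over 72 s, if anything falls off the work surface, if the arm or the gripper's body presses on something with over 40 N, if the wrist force passes 120 N, or if a joint passes its speed limit or range.

ROBOT

A 6-joint arm with a two-finger parallel gripper is mounted at the origin on the work surface; the furniture and walls round the work are solid. World frame = base frame: x ahead of the robot, y to its left, z up, the work surface at z = 0. Lengths are in m, angles in degrees, forces in N, time in s.
With the tool pointing down it reaches from about 0.375 to 0.9 m from the base axis. Payload 3.1 kg.
Tool frame: the origin (TCP) lies at the very end of the fingers, on their centre line; the grasp point (between the pads) lies 19 mm behind it; z points along the fingers, y is the line along which they close (so a half turn about z gives the same grasp; the last joint's range is limited). The gripper opens to 87 mm and grips with 3 to 60 N. Pads are 19 mm wide; open, the fingers measure 117 mm over their backs; the gripper's body (75 mm by 190 mm) begins 51 mm behind the grasp point.
Start: joints at [-75.258, 30.224, 82.088, -0, 67.689, -10.227], TCP at [0.264, -0.567, 0.223] pointing down, gripper open.
Joint ranges: [-176.69, 176.69], [-43.24, 126.21], [12.49, 139.97], [-82, 262], [0, 151.66], [-163.58, 163.58]. Speed limits (degrees/s): [159.86, 159.86, 180, 180, 180, 180].

INTERFACE

Orientations are given as a 3x3 rotation matrix whose columns are the frame's x, y, z axes.
In Python, from rig import bot gives the robot as it stands.
- The arm moves only by the tool move_arm, never from a script. Its argument "increments" is a list of rows, each an object with "xyz": the shift along the tool's x, y, z in mm, a list of three; "roll": the turn about the tool's z in rad; "grip": the opening in per cent of the stroke, from 0 (shut) to 100 (fully open). A call has 1 to 5 rows; each row shifts and turns the commanded pose from where the row before left it, along the tool's axes as they then stand; what a row does not reach is not made up. A row lasts 1/12 s, in which the tool goes at most 41.7 mm and 7.16 degrees, less where a joint would pass 70% of its speed; a pose out of reach is approached as far as the arm can. A call is refused whole if a number of a shift passes 41.7 or a number of a turn 0.125, either way. A call with a gripper value outside its range is refused whole. The fingers move at their own pace and stop on an object; the grip force is fixed at half the most. Time passes only in rows, so rows that do not move let the fingers close. It gives the time, the measured TCP pose, the force, the opening and the grip force at its end, in the units of the state.
- bot.read_state(): the state, without advancing time (a new reading comes with each control period).
- bot.capture(name): name is "scene" or "top" or "wrist"; returns (picture, depth): 400x640x3 uint8, red, green, blue; 400x640 float32, m along the optical axis (not along the pixel's ray), 0 where there is no reading.
- bot.camera_model(name): a dict with "intrinsics" (3x3 intrinsics, pixels), "rvec" (rotation vector, rad) and "tvec" (3), from world to camera coordinates, as OpenCV has them; the wrist camera has in their place "tool_from_camera" (4x4, takes a point from camera to tool coordinates, whose origin is the TCP and whose axes are the flange's). Camera axes: x right, y down, z forward; pixel columns grow to the right and rows downward; lengths in m; the calibration is good to about 2 mm. A picture is of the moment at which its call begins: read the wrist's pose just before it. camera_model takes no time and is no camera call.
- bot.hand_in(): hands the job in; it is judged then, once.
Trained networks look in the newest picture that a camera, given by its name, has taken for a name from the list of things; names that differ only in an ending like _2 or _b are one class to them, and where a whole thing is asked for, a point or a joint stands for the part that bears it (a point fixed in the world has none). Each returns a list of dicts, best first, with "conf" (0 to 1); they miss things now and then, are a little off and sometimes report something else, mostly with a low value. They report only what shows in the picture. A call takes as long as a camera call. They do not tell look-alikes from the thing itself.
- bot.spot_in(label, camera): "at" ([x, y, z] in m, in the coordinates of the camera as it stood for that picture, good to about 4 mm: the middle of the surface that is visible of it).
- bot.trace(label, camera): "mask" (400x640 bool, what is visible of it).
The state is a dict: "time_s": time; "joint_positions": joint angles; "qvel": joint speeds; "tau": joint torques, N m; "position": TCP position; "tcp_rot": TCP orientation; "force": force on the tool from outside, world axes, zero at the start; "moment": the same for the moment, N m; "opening": opening from 0.0 (shut) to 1.0 (fully open); "grasp_force": force on a finger pad.
Only numpy, scipy, OpenCV 4.12 (cv2) and the standard library are available. Lean on these libraries where they do the work, as an engineer would, in place of code of your own. Each camera call takes 0.05 s, during which the arm holds its last target. There are 200 camera calls.

## Working session

There is one attempt and no reset: what is moved stays moved. The work goes in short steps, Python scripts to look and compute and a tool call to move; the robot and the scene stay as the last step left them, time stands still between calls to the robot, and variables do not carry over. Pictures are saved under pics/ and viewed, at most 10 in all, crops included, and the job is handed in when it is done.

Besides the shell and the picture viewer there is one more tool, called after ">>>" as name(argument=value, ...) on one line, values as JSON. move_arm: Moves the arm, as the interface text tells. Its arguments: {"type":"object","properties":{"increments":{"type":"array"}},"required":["increments"]}

```bash
mkdir -p pics
cat > h.py <<'E'
import numpy as np, cv2
from rig import bot
def cam2world(name,P):
    P=np.atleast_2d(P); m=bot.camera_model(name)
    if name=='wrist':
        s=bot.read_state(); T=np.array(m['tool_from_camera'])
        Q=P@T[:3,:3].T+T[:3,3]
        return Q@np.array(s['tcp_rot']).T+np.array(s['position'])
    R=cv2.Rodrigues(np.array(m['rvec'],float))[0]
    return (P-np.array(m['tvec']).ravel())@R
def px2cam(name,uv,d):
    K=np.array(bot.camera_model(name)['intrinsics']); uv=np.atleast_2d(uv)
    d=np.asarray(d).reshape(-1)
    return np.c_[(uv[:,0]-K[0,2])/K[0,0]*d,(uv[:,1]-K[1,2])/K[1,1]*d,d]
def maskpts(name,mask,depth):
    v,u=np.nonzero(mask&(depth>0)); return cam2world(name,px2cam(name,np.c_[u,v],depth[v,u]))
def world2px(name,P):
    m=bot.camera_model(name)
    return cv2.projectPoints(np.atleast_2d(P).astype(float),np.array(m['rvec'],float),np.array(m['tvec'],float),np.array(m['intrinsics'],float),None)[0].reshape(-1,2)
E
python3 - <<'E'
from h import *
for n in('scene','top'):
    im,d=bot.capture(n); cv2.imwrite(f'pics/{n}0.png',im[:,:,::-1]); np.save(n+'d.npy',d)
    for l in('carousel_stand','hood_front_edge','turntable_deck','push_post','red_bottle','brown_bottle_1','brown_bottle_2','tray','dish','jar_a','tubes'):
        try:
            for r in bot.spot_in(l,n): 
                if r['conf']>.3: print(n,l,round(r['conf'],2),cam2world(n,r['at'])[0].round(3),)
        except Exception as e: print(n,l,e)
print(bot.read_state())
E
```

```text
scene carousel_stand 0.98 [ 0.598 -0.124  0.093]
scene hood_front_edge 0.65 [ 0.596 -0.125  0.094]
scene turntable_deck 0.93 [ 0.521 -0.113  0.034]
scene push_post 0.86 [ 0.523 -0.115  0.036]
scene red_bottle 0.53 [ 0.62  -0.168  0.072]
scene brown_bottle_1 0.79 [ 0.542 -0.028  0.075]
scene brown_bottle_1 0.75 [0.487 0.162 0.038]
scene brown_bottle_1 0.68 [0.588 0.222 0.044]
scene brown_bottle_1 0.64 [ 0.522 -0.194  0.072]
scene brown_bottle_1 0.55 [ 0.632 -0.071  0.071]
scene brown_bottle_1 0.49 [0.596 0.157 0.04 ]
scene brown_bottle_2 0.79 [ 0.542 -0.028  0.075]
scene brown_bottle_2 0.75 [0.487 0.162 0.038]
scene brown_bottle_2 0.68 [0.588 0.222 0.044]
scene brown_bottle_2 0.64 [ 0.522 -0.194  0.072]
scene brown_bottle_2 0.55 [ 0.632 -0.071  0.071]
scene brown_bottle_2 0.49 [0.596 0.157 0.04 ]
scene tray 0.91 [0.442 0.303 0.002]
scene dish 0.55 [0.494 0.328 0.011]
scene jar_a 0.75 [0.679 0.325 0.075]
scene jar_a 0.62 [0.684 0.206 0.079]
top carousel_stand 0.97 [ 0.615 -0.115  0.175]
top hood_front_edge 0.81 [ 0.615 -0.115  0.172]
top turntable_deck 0.94 [ 0.51  -0.093  0.037]
top p
[... 588 characters left out ...]
911031e-03,
        6.76891409e+01, -1.02263475e+01]), 'qvel': array([ 0.02263795,  0.03538631, -0.07431243,  0.09091411,  0.12873616,
        0.03213059]), 'tau': array([ 4.66684560e-04, -4.40016460e+01, -1.76988655e+01,  6.34504133e-02,
        5.05502592e-02, -3.85472902e-05]), 'position': array([ 0.26385146, -0.56656663,  0.2225679 ]), 'tcp_rot': array([[ 9.06531130e-01,  4.22138970e-01, -2.65866196e-05],
       [ 4.22138969e-01, -9.06531129e-01, -4.80165808e-05],
       [-4.43712683e-05,  3.23052770e-05, -9.99999998e-01]]), 'force': array([-0.30234047, -0.02120015,  0.22382119]), 'moment': array([ 0.02633038, -0.00476987,  0.00775226]), 'grasp_force': 0.0, 'opening': 1.0017379618633757}
```

View pics/scene0.png

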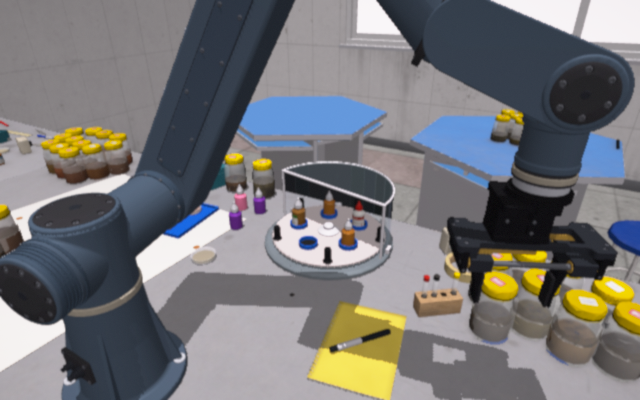

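View pics/top0.png

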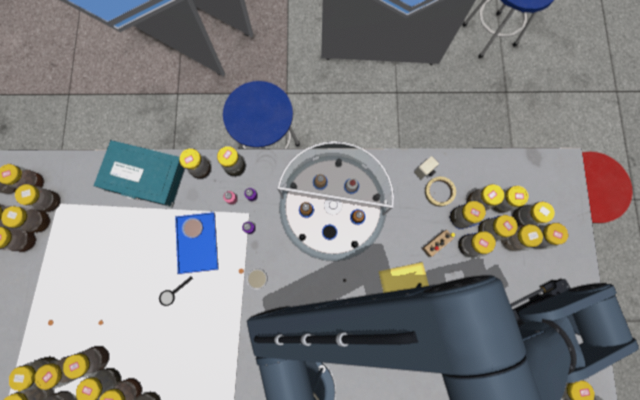

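The scene shows the carousel with the white/red-capped bottle under the hood at scene px (359,215), top px (352,185), which is rear right. The empty cup is in front at top px (329,231). Brown bottles stand at top (320,181), (306,209) and (358,216). The purple and pink look-alikes at top (230,197), (250,194) and (248,227) are off the carousel. Next I'll measure the geometry.

Run:
```python
from h import *
im=cv2.imread('pics/top0.png'); d=np.load('topd.npy')
vv,uu=np.mgrid[0:400,0:640]
W=cam2world('top',px2cam('top',np.c_[uu.ravel(),vv.ravel()],d.ravel())).reshape(400,640,3)
roi=(uu>268)&(uu<402)&(vv>135)&(vv<268)&(d>0)
hsv=cv2.cvtColor(im,cv2.COLOR_BGR2HSV)
# foot plate/disc: points on front: fit circle to disc edge
def circ(P):
    A=np.c_[2*P,np.ones(len(P))]; s=np.linalg.lstsq(A,(P**2).sum(1),rcond=None)[0]; return s[:2],np.sqrt(s[2]+s[0]**2+s[1]**2)
fp=roi&(W[...,2]>.008)&(W[...,2]<.05)
c,_=cv2.findContours(fp.astype(np.uint8),cv2.RETR_EXTERNAL,cv2.CHAIN_APPROX_NONE); c=max(c,key=cv2.contourArea)[:,0]
print('plate pix',fp.sum(),c.min(0),c.max(0))
P=W[c[:,1],c[:,0],:2]; low=c[:,1]>205
ctr,r=circ(P[low]);print('circle plate front',ctr,r)
# back-project image white disc boundary at z=.034
# roof / edging
rf=roi&(abs(W[...,2]-.172)<.012); print('roof',rf.sum()); Q=W[rf]; 
if rf.sum()>50: print(Q.min(0),Q.max(0)); 
u,v=uu[rf],vv[rf]; print(u.min(),u.max(),v.min(),v.max())
# edge line: lowest-x roof point per y
if rf.sum()>50:
    b=[];
    for k in np.unique(u):
        vm=v[u==k].max(); b.append(W[vm,k])
    b=np.array(b); L=cv2.fitLine(b[:,:2].astype(np.float32),cv2.DIST_HUBER,0,.01,.01).ravel(); print('edge',L,b[[0,-1]])
# posts: dark, z .06-.085
pm=roi&(hsv[...,2]<70)&(W[...,2]>.05)&(W[...,2]<.085)
n,l,s,ce=cv2.connectedComponentsWithStats(pm.astype(np.uint8))
for i in range(1,n):
    if s[i,4]>4: print('post',ce[i].round(),s[i,4],W[l==i].mean(0).round(3))
bl=roi&(hsv[...,0]>100)&(hsv[...,0]<125)&(hsv[...,1]>150)
n,l,s,ce=cv2.connectedComponentsWithStats(bl.astype(np.uint8))
for i in range(1,n):
    if s[i,4]>10: print('blue',ce[i].round(),s[i,:],W[l==i].mean(0).round(3))
# tray corners
tm=(uu>165)&(uu<228)&(vv>200)&(vv<285)&(hsv[...,0]>100)&(hsv[...,0]<125)&(hsv[...,1]>150)
T=W[tm&(d>0)]; box=cv2.minAreaRect((T[:,:2]*1000).astype(np.float32)); print('tray',box,cv2.boxPoints(box))
bigd=cv2.resize(im[135:268,262:402],None,fx=4,fy=4,interpolation=cv2.INTER_CUBIC); cv2.imwrite('pics/topc.png',bigd)
```

```text
plate pix 5091 [279 191] [385 261]
circle plate front [ 0.55841056 -0.10073145] 0.169095734859663
roof 5216
[ 0.53561053 -0.27313166  0.16234503] [0.73723458 0.06500328 0.17874426]
277 393 142 208
edge [ 0.16662897  0.9860197   0.564829   -0.10261268] [[ 0.59479203  0.06500328  0.17186217]
 [ 0.53738835 -0.27107374  0.17215016]]
post [310. 213.] 7 [ 0.538 -0.029  0.071]
post [302. 237.] 22 [ 0.462 -0.005  0.072]
post [354. 244.] 21 [ 0.439 -0.168  0.07 ]
blue [273. 139.] [269 136  13   8  69] [ 0.922  0.132 -0.302]
tray ((451.6626281738281, 342.8832702636719), (182.4921417236328, 128.73370361328125), 6.173743724822998) [[354.0235  397.06387]
 [367.86798 269.07675]
 [549.30176 288.70267]
 [535.4573  416.6898 ]]
```

View pics/topc.png

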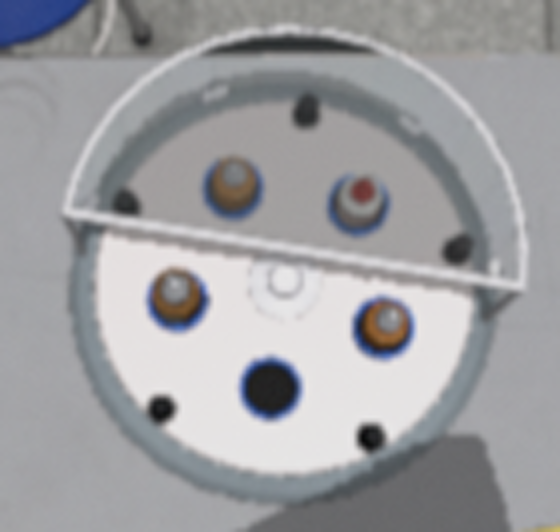

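Axis is about (0.566,-0.103) and front direction about 170.4°. The posts sit at r = 143 mm as specified, at 135.9° and 207.9°. The red bottle is at 315.9° and needs about -145.5°, so I'll use two 72° pushes with the fingers straddling the front-right post.

>>> move_arm(increments=[{"xyz": [27.2,-23.8,0],"roll": 0,"grip": 38},{"xyz": [27.2,-23.8,0],"roll": 0,"grip": 38},{"xyz": [27.2,-23.8,0],"roll": 0,"grip": 38},{"xyz": [27.2,-23.8,0],"roll": 0,"grip": 38},{"xyz": [27.2,-23.8,0],"roll": 0,"grip": 38}])

```text
time_s: 1.62
position: [0.3373, -0.3998, 0.2226]
tcp_rot: [[0.907, 0.421, 0.0], [0.421, -0.907, -0.0], [0.0, 0.0, -1.0]]
force: [0.8, -0.4, -0.3]
opening: 0.707
grasp_force: 0.0
```

>>> move_arm(increments=[{"xyz": [27.2,-23.8,0],"roll": 0,"grip": 38},{"xyz": [27.2,-23.8,0],"roll": 0,"grip": 38},{"xyz": [27.2,-23.8,0],"roll": 0,"grip": 38},{"xyz": [27.2,-23.8,0],"roll": 0,"grip": 38},{"xyz": [27.2,-23.8,0],"roll": 0,"grip": 38}])

```text
time_s: 2.03
position: [0.4105, -0.2345, 0.2228]
tcp_rot: [[0.907, 0.422, 0.001], [0.422, -0.907, -0.0], [0.0, 0.001, -1.0]]
force: [1.5, -0.3, 0.3]
opening: 0.395
grasp_force: 0.0
```

>>> move_arm(increments=[{"xyz": [27.2,-23.8,0],"roll": 0,"grip": 38},{"xyz": [27.2,-23.8,0],"roll": 0,"grip": 38},{"xyz": [0,0,30],"roll": -0.05,"grip": 38},{"xyz": [0,0,30],"roll": 0,"grip": 38},{"xyz": [0,0,10],"roll": 0,"grip": 38}])

```text
time_s: 2.45
position: [0.438, -0.1678, 0.1501]
tcp_rot: [[0.883, 0.469, -0.004], [0.469, -0.883, 0.002], [-0.002, -0.004, -1.0]]
force: [-0.6, -0.1, 0.4]
opening: 0.378
grasp_force: 0.0
```

Run:
```python
from h import *
im,d=bot.capture('wrist'); s=bot.read_state(); print(s['position'].round(4))
cv2.imwrite('pics/w1.png',im[:,:,::-1])
vv,uu=np.mgrid[0:400,0:640]
W=cam2world('wrist',px2cam('wrist',np.c_[uu.ravel(),vv.ravel()],d.ravel())).reshape(400,640,3)
m=(abs(W[...,2]-.074)<.005)&(d>0)
n,l,st,ce=cv2.connectedComponentsWithStats(m.astype(np.uint8))
for i in range(1,n):
    if st[i,4]>150: print(ce[i].round(),st[i],W[l==i].mean(0).round(4),im[l==i].mean(0).round())
```

```text
[ 0.4374 -0.1679  0.1494]
[152.  79.] [141  68  24  23 399] [ 0.464  -0.0075  0.0725] [52. 53. 55.]
[377. 118.] [369  95  26  43 162] [ 0.5194 -0.1738  0.0764] [97. 78. 66.]
[502. 135.] [484 111  37  49 365] [ 0.5547 -0.2684  0.0739] [154. 159. 166.]
[327. 202.] [318 192  19  19 273] [ 0.441  -0.1718  0.0726] [54. 55. 58.]
```

View pics/w1.png

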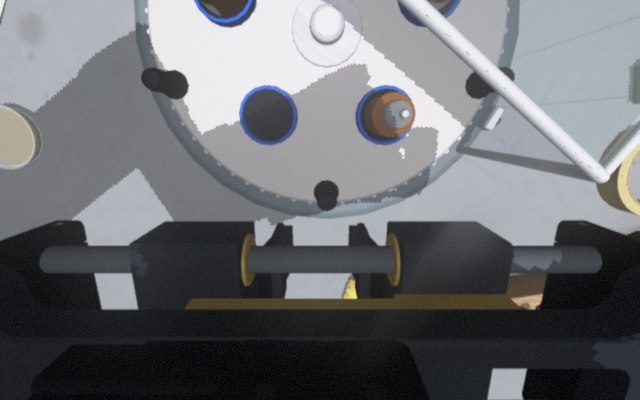

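The wrist view shows the post at (326,195) on the tool's centre line, about 4 mm off in tool y. I'll correct that and go down around it.

>>> move_arm(increments=[{"xyz": [1,4,15],"roll": 0,"grip": 38},{"xyz": [0,0,25],"roll": 0,"grip": 38},{"xyz": [0,0,25],"roll": 0,"grip": 38},{"xyz": [0,0,18],"roll": 0,"grip": 38},{"xyz": [0,0,8],"roll": 0,"grip": 38}])

```text
time_s: 2.92
position: [0.4415, -0.1728, 0.0601]
tcp_rot: [[0.885, 0.467, -0.002], [0.467, -0.885, 0.001], [-0.001, -0.002, -1.0]]
force: [0.1, -0.3, 0.5]
opening: 0.383
grasp_force: 0.0
```

>>> move_arm(increments=[{"xyz": [0.1,-5,0],"roll": 0.035,"grip": 38},{"xyz": [0.2,-7,0],"roll": 0.05,"grip": 38},{"xyz": [0.35,-10,0],"roll": 0.07,"grip": 38},{"xyz": [0.35,-10,0],"roll": 0.07,"grip": 38},{"xyz": [0.35,-10,0],"roll": 0.07,"grip": 38}])

```text
time_s: 3.33
position: [0.4291, -0.1343, 0.0624]
tcp_rot: [[0.983, 0.186, 0.002], [0.186, -0.983, -0.002], [0.002, 0.002, -1.0]]
force: [-0.0, -1.2, -1.2]
opening: 0.381
grasp_force: 0.8
```

>>> move_arm(increments=[{"xyz": [0.35,-10,0],"roll": 0.07,"grip": 38},{"xyz": [0.35,-10,0],"roll": 0.07,"grip": 38},{"xyz": [0.35,-10,0],"roll": 0.07,"grip": 38},{"xyz": [0.35,-10,0],"roll": 0.07,"grip": 38},{"xyz": [0.35,-10,0],"roll": 0.07,"grip": 38}])

```text
time_s: 3.75
position: [0.4277, -0.0838, 0.0625]
tcp_rot: [[0.987, -0.162, 0.001], [-0.162, -0.987, -0.001], [0.001, 0.001, -1.0]]
force: [-1.1, -1.7, -0.1]
opening: 0.377
grasp_force: 0.8
```

>>> move_arm(increments=[{"xyz": [0.35,-10,0],"roll": 0.07,"grip": 38},{"xyz": [0.35,-10,0],"roll": 0.07,"grip": 38},{"xyz": [0.35,-10,0],"roll": 0.07,"grip": 38},{"xyz": [0.35,-10,0],"roll": 0.07,"grip": 38},{"xyz": [0.35,-10,0],"roll": 0.07,"grip": 38}])

```text
time_s: 4.17
position: [0.4436, -0.0364, 0.0624]
tcp_rot: [[0.871, -0.491, -0.0], [-0.491, -0.871, -0.0], [-0.0, 0.0, -1.0]]
force: [-1.1, -1.2, 0.1]
opening: 0.378
grasp_force: 0.8
```

>>> move_arm(increments=[{"xyz": [0.35,-10,0],"roll": 0.07,"grip": 38},{"xyz": [0.35,-10,0],"roll": 0.07,"grip": 38},{"xyz": [0.35,-10,0],"roll": 0.07,"grip": 38},{"xyz": [0.3,-8,0],"roll": 0.056,"grip": 38},{"xyz": [0.1,-5,0],"roll": 0.035,"grip": 38}])

```text
time_s: 4.58
position: [0.4704, -0.0023, 0.0624]
tcp_rot: [[0.688, -0.726, 0.0], [-0.726, -0.688, -0.0], [0.0, -0.0, -1.0]]
force: [-1.4, -0.3, 0.0]
opening: 0.378
grasp_force: 0.7
```

>>> move_arm(increments=[{"xyz": [0,0,0],"roll": 0,"grip": 38},{"xyz": [0,3,-10],"roll": 0,"grip": 38},{"xyz": [0,0,-30],"roll": 0,"grip": 38},{"xyz": [0,0,-40],"roll": 0,"grip": 38}])

```text
time_s: 4.92
position: [0.4655, -0.005, 0.1413]
tcp_rot: [[0.689, -0.724, -0.006], [-0.724, -0.689, 0.002], [-0.005, 0.003, -1.0]]
force: [1.3, -1.4, -0.2]
opening: 0.381
grasp_force: 0.0
```

```bash
cat > posts.py <<'E'
from h import *
def posts(c=(.5665,-.1045)):
    im,d=bot.capture('wrist'); s=bot.read_state(); print('tcp',s['position'].round(4),'xang',np.degrees(np.arctan2(s['tcp_rot'][1,0],s['tcp_rot'][0,0])).round(1))
    vv,uu=np.mgrid[0:400,0:640]
    W=cam2world('wrist',px2cam('wrist',np.c_[uu.ravel(),vv.ravel()],d.ravel())).reshape(400,640,3)
    m=(abs(W[...,2]-.073)<.006)&(d>0)&(im.max(2)<90)
    n,l,st,ce=cv2.connectedComponentsWithStats(m.astype(np.uint8))
    for i in range(1,n):
        if st[i,4]>100:
            p=W[l==i].mean(0); q=p[:2]-c; r=np.hypot(*q)
            if .12<r<.165: print('post',ce[i].round(),p.round(4),'r',r.round(3),'ang',(np.degrees(np.arctan2(q[1],q[0]))%360).round(1))
    return im,d,W
if __name__=='__main__': posts()
E
python3 posts.py
```

```text
tcp [ 0.4709 -0.006   0.149 ] xang -46.4
post [485.  73.] [ 0.4524 -0.1689  0.074 ] r 0.131 ang 209.4
post [149.  93.] [0.629  0.0195 0.0731] r 0.139 ang 63.2
post [322. 199.] [ 0.4736 -0.0121  0.0747] r 0.131 ang 135.1
```

>>> move_arm(increments=[{"xyz": [-3,17.1,0],"roll": -0.12,"grip": 38},{"xyz": [1,17.1,0],"roll": -0.12,"grip": 38},{"xyz": [1,17.1,0],"roll": -0.12,"grip": 38},{"xyz": [1,17.1,0],"roll": -0.12,"grip": 38},{"xyz": [1,17.1,0],"roll": -0.12,"grip": 38}])

```text
time_s: 5.38
position: [0.4228, -0.0764, 0.1426]
tcp_rot: [[0.979, -0.202, 0.001], [-0.202, -0.979, -0.001], [0.001, 0.0, -1.0]]
force: [1.2, 0.4, -0.1]
opening: 0.382
grasp_force: 0.0
```

>>> move_arm(increments=[{"xyz": [1,17.1,0],"roll": -0.12,"grip": 38},{"xyz": [1,17.1,0],"roll": -0.12,"grip": 38},{"xyz": [1,17.1,0],"roll": -0.12,"grip": 38},{"xyz": [1,17.1,0],"roll": -0.12,"grip": 38},{"xyz": [1,17.1,0],"roll": -0.12,"grip": 38}])

```text
time_s: 5.8
position: [0.4306, -0.161, 0.1426]
tcp_rot: [[0.923, 0.385, 0.001], [0.385, -0.923, -0.001], [0.0, 0.001, -1.0]]
force: [-0.1, 0.4, -0.3]
opening: 0.378
grasp_force: 0.0
```

>>> move_arm(increments=[{"xyz": [0.6,12.9,0],"roll": -0.09,"grip": 38},{"xyz": [0,0,0],"roll": 0,"grip": 38},{"xyz": [0,0,0],"roll": 0,"grip": 38}])

```text
time_s: 6.05
position: [0.4364, -0.172, 0.1422]
tcp_rot: [[0.889, 0.458, 0.001], [0.458, -0.889, -0.0], [0.001, 0.001, -1.0]]
force: [-0.2, 0.2, -0.5]
opening: 0.383
grasp_force: 0.0
```

```bash
python3 posts.py
```

```text
tcp [ 0.4359 -0.1711  0.142 ] xang 27.3
post [142.  78.] [ 0.4629 -0.0081  0.0724] r 0.142 ang 137.1
post [324. 200.] [ 0.4424 -0.1718  0.0725] r 0.141 ang 208.5
```

>>> move_arm(increments=[{"xyz": [4,3,12],"roll": 0,"grip": 38},{"xyz": [0,0,25],"roll": 0,"grip": 38},{"xyz": [0,0,25],"roll": 0,"grip": 38},{"xyz": [0,0,15],"roll": 0,"grip": 38},{"xyz": [0,0,4],"roll": 0,"grip": 38}])

```text
time_s: 6.52
position: [0.4394, -0.17, 0.0588]
tcp_rot: [[0.887, 0.461, -0.005], [0.461, -0.887, 0.003], [-0.003, -0.005, -1.0]]
force: [0.7, 0.0, -0.3]
opening: 0.378
grasp_force: 0.0
```

>>> move_arm(increments=[{"xyz": [0.1,-5,0],"roll": 0.035,"grip": 38},{"xyz": [0.2,-7,0],"roll": 0.05,"grip": 38},{"xyz": [0.35,-10,0],"roll": 0.07,"grip": 38},{"xyz": [0.35,-10,0],"roll": 0.07,"grip": 38},{"xyz": [0.35,-10,0],"roll": 0.07,"grip": 38}])

```text
time_s: 6.93
position: [0.4279, -0.1322, 0.0614]
tcp_rot: [[0.984, 0.18, 0.001], [0.18, -0.984, -0.001], [0.001, 0.001, -1.0]]
force: [0.1, -1.0, -1.0]
opening: 0.379
grasp_force: 0.7
```

>>> move_arm(increments=[{"xyz": [0.35,-10,0],"roll": 0.07,"grip": 38},{"xyz": [0.35,-10,0],"roll": 0.07,"grip": 38},{"xyz": [0.35,-10,0],"roll": 0.07,"grip": 38},{"xyz": [0.35,-10,0],"roll": 0.07,"grip": 38},{"xyz": [0.35,-10,0],"roll": 0.07,"grip": 38}])

```text
time_s: 7.35
position: [0.4268, -0.0819, 0.0614]
tcp_rot: [[0.986, -0.168, -0.0], [-0.168, -0.986, -0.0], [-0.0, 0.0, -1.0]]
force: [-1.3, -0.9, -0.5]
opening: 0.379
grasp_force: 0.7
```

>>> move_arm(increments=[{"xyz": [0.35,-10,0],"roll": 0.07,"grip": 38},{"xyz": [0.35,-10,0],"roll": 0.07,"grip": 38},{"xyz": [0.35,-10,0],"roll": 0.07,"grip": 38},{"xyz": [0.35,-10,0],"roll": 0.07,"grip": 38},{"xyz": [0.35,-10,0],"roll": 0.07,"grip": 38}])

```text
time_s: 7.77
position: [0.4429, -0.0347, 0.0614]
tcp_rot: [[0.868, -0.496, -0.001], [-0.496, -0.868, 0.0], [-0.001, 0.001, -1.0]]
force: [-2.3, -0.5, -0.2]
opening: 0.376
grasp_force: 0.8
```

>>> move_arm(increments=[{"xyz": [0.35,-10,0],"roll": 0.07,"grip": 38},{"xyz": [0.35,-10,0],"roll": 0.07,"grip": 38},{"xyz": [0.35,-10,0],"roll": 0.07,"grip": 38},{"xyz": [0.3,-8,0],"roll": 0.056,"grip": 38},{"xyz": [0.1,-5,0],"roll": 0.035,"grip": 38}])

```text
time_s: 8.18
position: [0.4696, -0.0008, 0.0614]
tcp_rot: [[0.684, -0.73, -0.001], [-0.73, -0.684, 0.0], [-0.001, 0.001, -1.0]]
force: [-1.5, -0.1, -0.4]
opening: 0.38
grasp_force: 0.7
```

>>> move_arm(increments=[{"xyz": [0.1,-4.5,0],"roll": 0.03,"grip": 38},{"xyz": [0,0,0],"roll": 0,"grip": 38},{"xyz": [0,4,-5],"roll": 0,"grip": 38},{"xyz": [0,0,-35],"roll": 0,"grip": 38},{"xyz": [0,0,-40],"roll": 0,"grip": 38}])

```text
time_s: 8.6
position: [0.468, -0.0015, 0.1399]
tcp_rot: [[0.663, -0.749, -0.007], [-0.749, -0.663, 0.002], [-0.006, 0.004, -1.0]]
force: [1.7, 0.2, -0.5]
opening: 0.38
grasp_force: 0.0
```

>>> move_arm(increments=[{"xyz": [-8,17,-20],"roll": -0.12,"grip": 60},{"xyz": [-8,17,-20],"roll": -0.12,"grip": 80},{"xyz": [-8,17,0],"roll": -0.12,"grip": 100},{"xyz": [-8,17,0],"roll": -0.12,"grip": 100},{"xyz": [-8,17,0],"roll": -0.12,"grip": 100}])

```text
time_s: 9.02
position: [0.3891, -0.0482, 0.1816]
tcp_rot: [[0.972, -0.237, 0.001], [-0.237, -0.972, -0.001], [0.001, 0.0, -1.0]]
force: [0.2, -0.1, -0.5]
opening: 0.669
grasp_force: 0.0
```

>>> move_arm(increments=[{"xyz": [0,0,0],"roll": -0.04,"grip": 100},{"xyz": [0,0,0],"roll": 0,"grip": 100}])

```text
time_s: 9.18
position: [0.3894, -0.0486, 0.1812]
tcp_rot: [[0.979, -0.206, 0.0], [-0.206, -0.979, -0.0], [0.0, 0.0, -1.0]]
force: [0.8, 0.6, 0.3]
opening: 0.828
grasp_force: 0.0
```

Run:
```python
from posts import *
im,d,W=posts()
cv2.imwrite('pics/w2.png',im[:,:,::-1])
for r in bot.spot_in('red_bottle','wrist')[:2]: print(r['conf'],cam2world('wrist',r['at']))
hsv=cv2.cvtColor(im,cv2.COLOR_RGB2HSV)
red=((hsv[...,0]<8)|(hsv[...,0]>172))&(hsv[...,1]>130)&(d>0)
n,l,st,ce=cv2.connectedComponentsWithStats(red.astype(np.uint8))
for i in range(1,n):
    if st[i,4]>40:
        P=W[l==i]; print('red',ce[i].round(),st[i,4],P.mean(0).round(4),'top',P[P[:,2]>P[:,2].max()-.008].mean(0).round(4))
for r in bot.trace('red_bottle','wrist')[:1]:
    P=W[r['mask']&(d>0)]; print(r['conf'],P.min(0),P.max(0))
```

```text
tcp [ 0.3902 -0.0485  0.1811] xang -11.9
post [437. 115.] [ 0.4406 -0.167   0.0727] r 0.141 ang 206.4
post [254. 124.] [ 0.4666 -0.0046  0.0727] r 0.141 ang 135.0
0.91 [[ 0.47917667 -0.09160457  0.08184094]]
0.63 [ 0.46477731 -0.11287693  0.03519801] [ 0.50019391 -0.07378423  0.11443164]
```

View pics/w2.png

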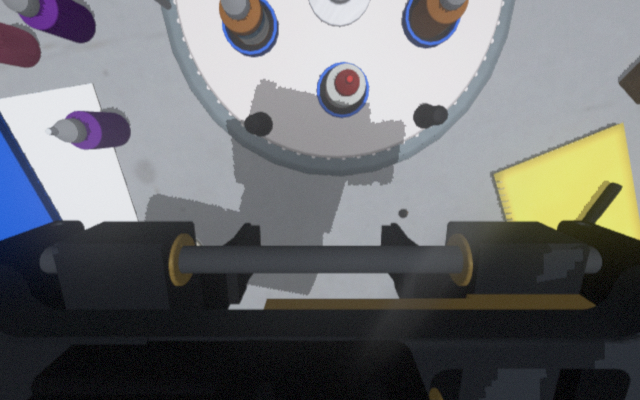

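The red-capped bottle is now in the front cup at px (345,88). The carousel is at 170.7° against a front of 170.4°. This is the only white bottle with a red cap; the others at (250,20) and (435,15) are brown. I'll go over it and down.

>>> move_arm(increments=[{"xyz": [32.5,8,0],"roll": 0,"grip": 100},{"xyz": [32.5,8,0],"roll": 0,"grip": 100},{"xyz": [32.3,7.5,0],"roll": 0,"grip": 100},{"xyz": [0,0,15],"roll": 0,"grip": 100},{"xyz": [0,0,15],"roll": 0,"grip": 100}])

```text
time_s: 9.75
position: [0.4848, -0.0924, 0.1509]
tcp_rot: [[0.979, -0.205, 0.005], [-0.205, -0.979, -0.002], [0.005, 0.001, -1.0]]
force: [-0.8, 0.6, -0.0]
opening: 1.0
grasp_force: 0.0
```

Run:
```python
from posts import *
im,d,W=posts()
cv2.imwrite('pics/w3.png',im[:,:,::-1])
for r in bot.spot_in('red_bottle','wrist')[:2]: print(r['conf'],cam2world('wrist',r['at']))
for r in bot.trace('red_bottle','wrist')[:1]:
    P=W[r['mask']&(d>0)]; c=P[P[:,2]>.1]; print(r['conf'],np.percentile(c,[2,98],0))
```

```text
tcp [ 0.481  -0.0908  0.1477] xang -11.8
0.81 [[ 0.48086635 -0.09071349  0.08030006]]
0.36 [[ 0.55100243 -0.02746887  0.08054172]]
0.84 [[ 0.47253006 -0.09470098  0.10012032]
 [ 0.48263853 -0.0842113   0.11115523]]
```

View pics/w3.png

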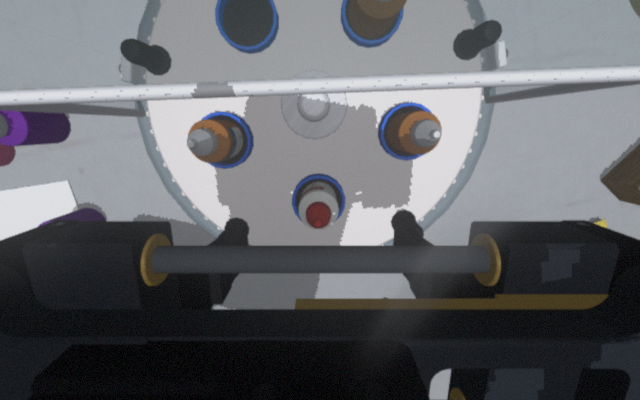

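The cap is at (318,213), centred between the fingers. I'll descend and close.

>>> move_arm(increments=[{"xyz": [0,0,25],"roll": 0,"grip": 100},{"xyz": [0,0,25],"roll": 0,"grip": 100},{"xyz": [0,0,25],"roll": 0,"grip": 100},{"xyz": [0,0,14],"roll": 0,"grip": 100},{"xyz": [0,0,0],"roll": 0,"grip": 100}])

```text
time_s: 10.32
position: [0.4797, -0.0902, 0.0599]
tcp_rot: [[0.979, -0.205, -0.004], [-0.205, -0.979, 0.002], [-0.005, -0.001, -1.0]]
force: [0.2, -0.3, -0.5]
opening: 1.001
grasp_force: 0.0
```

>>> move_arm(increments=[{"xyz": [0,0,0],"roll": 0,"grip": 60},{"xyz": [0,0,0],"roll": 0,"grip": 48},{"xyz": [0,0,0],"roll": 0,"grip": 42},{"xyz": [0,0,0],"roll": 0,"grip": 36},{"xyz": [0,0,0],"roll": 0,"grip": 30}])

```text
time_s: 10.73
position: [0.4818, -0.0913, 0.0625]
tcp_rot: [[0.979, -0.205, 0.002], [-0.205, -0.979, -0.001], [0.002, 0.0, -1.0]]
force: [0.5, 0.3, -0.5]
opening: 0.707
grasp_force: 0.0
```

>>> move_arm(increments=[{"xyz": [0,0,0],"roll": 0,"grip": 25},{"xyz": [0,0,0],"roll": 0,"grip": 25},{"xyz": [0,0,0],"roll": 0,"grip": 25},{"xyz": [0,0,0],"roll": 0,"grip": 25}])

```text
time_s: 11.07
position: [0.4812, -0.0911, 0.0616]
tcp_rot: [[0.979, -0.205, 0.0], [-0.205, -0.979, 0.0], [0.0, -0.0, -1.0]]
force: [-0.5, 0.9, 1.0]
opening: 0.403
grasp_force: 0.2
```

>>> move_arm(increments=[{"xyz": [0,0,0],"roll": 0,"grip": 0},{"xyz": [0,0,0],"roll": 0,"grip": 0},{"xyz": [0,0,0],"roll": 0,"grip": 0},{"xyz": [0,0,0],"roll": 0,"grip": 0}])

```text
time_s: 11.4
position: [0.4812, -0.0911, 0.0616]
tcp_rot: [[0.979, -0.205, -0.0], [-0.205, -0.979, 0.0], [-0.0, -0.0, -1.0]]
force: [-0.5, -0.4, 1.8]
opening: 0.382
grasp_force: 30.0
```

>>> move_arm(increments=[{"xyz": [0,0,-5],"roll": 0,"grip": 0},{"xyz": [0,0,-12],"roll": 0,"grip": 0},{"xyz": [0,0,-20],"roll": 0,"grip": 0},{"xyz": [0,0,-25],"roll": 0,"grip": 0},{"xyz": [0,0,-25],"roll": 0,"grip": 0}])

```text
time_s: 11.82
position: [0.4805, -0.0909, 0.1492]
tcp_rot: [[0.979, -0.205, -0.002], [-0.205, -0.979, 0.001], [-0.002, -0.0, -1.0]]
force: [0.7, -0.0, -0.6]
opening: 0.381
grasp_force: 30.0
```

>>> move_arm(increments=[{"xyz": [0,0,-25],"roll": 0,"grip": 0},{"xyz": [0,0,-25],"roll": 0,"grip": 0},{"xyz": [0,0,0],"roll": 0,"grip": 0}])

```text
time_s: 12.07
position: [0.4841, -0.0922, 0.2031]
tcp_rot: [[0.979, -0.205, 0.009], [-0.204, -0.979, -0.004], [0.01, 0.002, -1.0]]
force: [0.1, 0.2, -0.0]
opening: 0.383
grasp_force: 30.0
```

Run:
```python
from posts import *
posts()
s=bot.read_state(); print(s['opening'],s['grasp_force'],s['force'])
im,d=bot.capture('scene'); cv2.imwrite('pics/s2.png',cv2.resize(im[120:300,160:420,::-1],None,fx=3,fy=3))
for l in('tray','dish'):
    print(l,[(round(r['conf'],2),cam2world('scene',r['at']).round(3)) for r in bot.spot_in(l,'scene')[:1]])
```

```text
tcp [ 0.4828 -0.0918  0.201 ] xang -11.8
post [398. 216.] [ 0.4399 -0.168   0.0711] r 0.142 ang 206.6
0.3829735520925527 29.99992188066244 [-0.17182854 -0.66981749 -1.20109674]
tray [(0.92, array([[0.428, 0.332, 0.004]]))]
dish [(0.53, array([[0.488, 0.349, 0.018]]))]
```

View pics/s2.png

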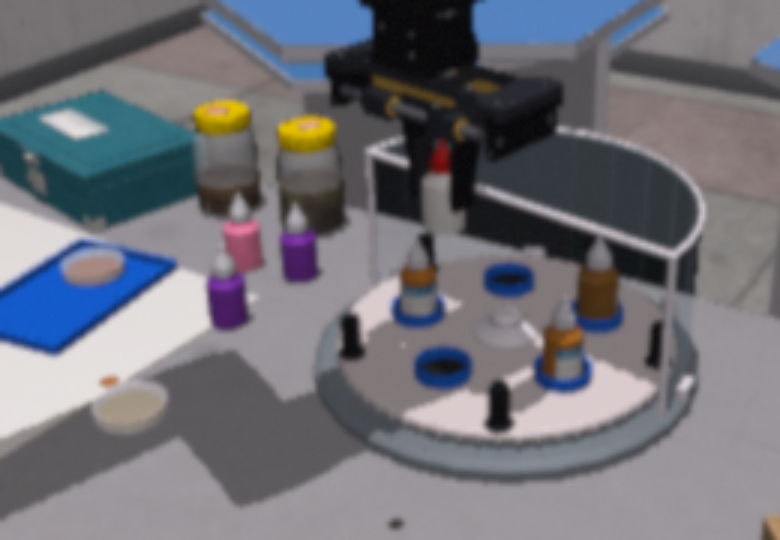

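The bottle is held upright at crop (443,195) and the brown bottles still stand in their cups. Next I'll carry it to the tray's free half at about (0.407, 0.338).

>>> move_arm(increments=[{"xyz": [-6,-15,0],"roll": 0,"grip": 0},{"xyz": [-11.5,-29,0],"roll": 0,"grip": 0},{"xyz": [-11.5,-29,0],"roll": 0,"grip": 0},{"xyz": [-11.5,-29,0],"roll": 0,"grip": 0},{"xyz": [-11.5,-29,0],"roll": 0,"grip": 0}])

```text
time_s: 12.68
position: [0.4555, 0.049, 0.1969]
tcp_rot: [[0.979, -0.206, -0.004], [-0.206, -0.979, 0.001], [-0.004, 0.0, -1.0]]
force: [0.8, 0.4, -2.2]
opening: 0.385
grasp_force: 30.0
```

>>> move_arm(increments=[{"xyz": [-11.5,-29,0],"roll": 0,"grip": 0},{"xyz": [-11.5,-29,0],"roll": 0,"grip": 0},{"xyz": [-11.5,-29,0],"roll": 0,"grip": 0},{"xyz": [-11.5,-29,0],"roll": 0,"grip": 0},{"xyz": [-11.5,-29,0],"roll": 0,"grip": 0}])

```text
time_s: 13.1
position: [0.4288, 0.2026, 0.1969]
tcp_rot: [[0.979, -0.205, -0.004], [-0.205, -0.979, -0.001], [-0.004, 0.002, -1.0]]
force: [0.4, -0.3, -0.8]
opening: 0.381
grasp_force: 30.0
```

>>> move_arm(increments=[{"xyz": [-11.5,-29,0],"roll": 0,"grip": 0},{"xyz": [-11.5,-29,0],"roll": 0,"grip": 0},{"xyz": [-11.5,-29,0],"roll": 0,"grip": 0},{"xyz": [-11.5,-29,0],"roll": 0,"grip": 0},{"xyz": [-5,-13,20],"roll": 0,"grip": 0}])

```text
time_s: 13.52
position: [0.4079, 0.3423, 0.1796]
tcp_rot: [[0.979, -0.202, 0.005], [-0.202, -0.979, 0.004], [0.004, -0.005, -1.0]]
force: [0.8, 0.4, -0.8]
opening: 0.383
grasp_force: 30.0
```

>>> move_arm(increments=[{"xyz": [0,0,20],"roll": 0,"grip": 0},{"xyz": [0,0,0],"roll": 0,"grip": 0}])

```text
time_s: 13.68
position: [0.4031, 0.3373, 0.1538]
tcp_rot: [[0.979, -0.203, -0.01], [-0.203, -0.979, -0.005], [-0.009, 0.007, -1.0]]
force: [-0.5, -0.5, -1.6]
opening: 0.378
grasp_force: 30.0
```

Run:
```python
from h import *
im,d=bot.capture('wrist'); s=bot.read_state(); print(s['position'].round(4),s['opening'],s['grasp_force'])
cv2.imwrite('pics/w4.png',im[:,:,::-1])
for l in('dish',):
    print(l,[(round(r['conf'],2),cam2world('wrist',r['at']).round(3)) for r in bot.spot_in(l,'wrist')[:1]])
vv,uu=np.mgrid[0:400,0:640]
W=cam2world('wrist',px2cam('wrist',np.c_[uu.ravel(),vv.ravel()],d.ravel())).reshape(400,640,3)
hsv=cv2.cvtColor(im,cv2.COLOR_RGB2HSV)
m=(hsv[...,0]>100)&(hsv[...,0]<125)&(hsv[...,1]>150)&(d>0)&(W[...,2]<.03)
b=cv2.minAreaRect((W[m][:,:2]*1000).astype(np.float32)); print(cv2.boxPoints(b))
```

```text
[0.4042 0.3371 0.1553] 0.3824375637357991 29.999801111407578
dish [(0.74, array([[0.504, 0.354, 0.024]]))]
[[353.55737 395.92422]
 [367.40283 268.93643]
 [554.2711  289.31064]
 [540.42566 416.29843]]
```

View pics/w4.png

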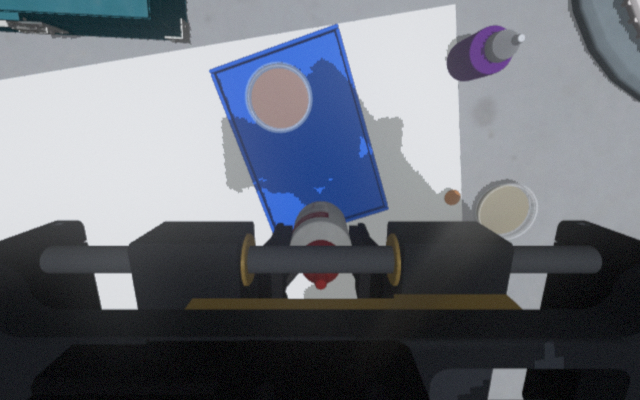

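The wrist view shows the bottle over the near half of the tray, with the dish at (279,97) well clear. I'm 4 mm short of the middle, so I'll correct and lower.

>>> move_arm(increments=[{"xyz": [4,0,25],"roll": 0,"grip": 0},{"xyz": [0,0,30],"roll": 0,"grip": 0},{"xyz": [0,0,30],"roll": 0,"grip": 0},{"xyz": [0,0,20],"roll": 0,"grip": 0},{"xyz": [0,0,10],"roll": 0,"grip": 0}])

```text
time_s: 14.2
position: [0.4104, 0.336, 0.0418]
tcp_rot: [[0.978, -0.206, -0.003], [-0.206, -0.978, -0.002], [-0.003, 0.002, -1.0]]
force: [-0.2, -0.3, 0.1]
opening: 0.383
grasp_force: 30.0
```

>>> move_arm(increments=[{"xyz": [0,0,0],"roll": 0,"grip": 0},{"xyz": [0,0,0],"roll": 0,"grip": 0},{"xyz": [0,0,0],"roll": 0,"grip": 0}])

```text
time_s: 14.45
position: [0.4122, 0.3377, 0.0449]
tcp_rot: [[0.979, -0.205, 0.003], [-0.205, -0.979, 0.001], [0.002, -0.002, -1.0]]
force: [-0.4, -0.2, 0.7]
opening: 0.383
grasp_force: 30.0
```

>>> move_arm(increments=[{"xyz": [0,0,8],"roll": 0,"grip": 0},{"xyz": [0,0,4],"roll": 0,"grip": 0},{"xyz": [0,0,1],"roll": 0,"grip": 0},{"xyz": [0,0,0],"roll": 0,"grip": 0},{"xyz": [0,0,0],"roll": 0,"grip": 0}])

```text
time_s: 14.87
position: [0.4109, 0.3374, 0.0306]
tcp_rot: [[0.979, -0.205, 0.0], [-0.205, -0.979, 0.0], [0.0, -0.0, -1.0]]
force: [0.1, -0.7, -0.4]
opening: 0.378
grasp_force: 30.0
```

>>> move_arm(increments=[{"xyz": [0,0,0.7],"roll": 0,"grip": 0},{"xyz": [0,0,0],"roll": 0,"grip": 0},{"xyz": [0,0,0],"roll": 0,"grip": 0}])

```text
time_s: 15.12
position: [0.411, 0.3374, 0.0299]
tcp_rot: [[0.979, -0.205, 0.0], [-0.205, -0.979, 0.0], [0.0, -0.0, -1.0]]
force: [-0.2, 0.4, -0.2]
opening: 0.382
grasp_force: 30.0
```

>>> move_arm(increments=[{"xyz": [0,0,0.7],"roll": 0,"grip": 0},{"xyz": [0,0,0],"roll": 0,"grip": 0},{"xyz": [0,0,0],"roll": 0,"grip": 0}])

```text
time_s: 15.37
position: [0.4111, 0.3374, 0.0296]
tcp_rot: [[0.979, -0.205, 0.0], [-0.205, -0.979, 0.0], [0.0, -0.0, -1.0]]
force: [-1.9, -0.7, 4.0]
opening: 0.386
grasp_force: 30.0
```

The bottle has touched down (4 N, at the expected height). I'll open and retreat straight up.

>>> move_arm(increments=[{"xyz": [0,0,0],"roll": 0,"grip": 45},{"xyz": [0,0,0],"roll": 0,"grip": 55},{"xyz": [0,0,0],"roll": 0,"grip": 75},{"xyz": [0,0,0],"roll": 0,"grip": 90},{"xyz": [0,0,0],"roll": 0,"grip": 90}])

```text
time_s: 15.78
position: [0.4109, 0.3373, 0.0289]
tcp_rot: [[0.979, -0.205, -0.0], [-0.205, -0.979, -0.0], [-0.0, 0.0, -1.0]]
force: [-0.2, -0.3, -1.2]
opening: 0.666
grasp_force: 0.0
```

>>> move_arm(increments=[{"xyz": [0,0,0],"roll": 0,"grip": 90},{"xyz": [0,0,0],"roll": 0,"grip": 90},{"xyz": [0,0,-10],"roll": 0,"grip": 90},{"xyz": [0,0,-25],"roll": 0,"grip": 90},{"xyz": [0,0,-30],"roll": 0,"grip": 90}])

```text
time_s: 16.2
position: [0.4096, 0.3365, 0.0938]
tcp_rot: [[0.979, -0.205, -0.004], [-0.205, -0.979, -0.002], [-0.004, 0.003, -1.0]]
force: [1.0, 0.7, -0.2]
opening: 0.895
grasp_force: 0.0
```

>>> move_arm(increments=[{"xyz": [0,0,-35],"roll": 0,"grip": 90},{"xyz": [0,0,-35],"roll": 0,"grip": 90},{"xyz": [-10,25,-20],"roll": 0,"grip": 90},{"xyz": [-10,25,0],"roll": 0,"grip": 90},{"xyz": [-10,25,0],"roll": 0,"grip": 90}])

```text
time_s: 16.62
position: [0.3668, 0.27, 0.1866]
tcp_rot: [[0.979, -0.204, 0.005], [-0.204, -0.979, 0.002], [0.005, -0.003, -1.0]]
force: [0.4, -0.8, 0.4]
opening: 0.894
grasp_force: 0.0
```

>>> move_arm(increments=[{"xyz": [0,30,0],"roll": 0,"grip": 90},{"xyz": [0,30,0],"roll": 0,"grip": 90},{"xyz": [0,0,0],"roll": 0,"grip": 90},{"xyz": [0,0,0],"roll": 0,"grip": 90}])

```text
time_s: 16.95
position: [0.3537, 0.2105, 0.1849]
tcp_rot: [[0.978, -0.208, 0.001], [-0.208, -0.978, 0.0], [0.001, -0.001, -1.0]]
force: [0.2, 0.2, 1.0]
opening: 0.901
grasp_force: 0.0
```

Run:
```python
from h import *
print(bot.read_state()['position'],bot.read_state()['qvel'].round(2))
im,d=bot.capture('scene'); a=im[170:280,140:420,::-1]
print('scene red',[(round(r['conf'],2),cam2world('scene',r['at']).round(3)) for r in bot.spot_in('red_bottle','scene')[:2]])
im2,d=bot.capture('top'); b=im2[135:280,160:440,::-1]
cv2.imwrite('pics/fin.png',cv2.resize(np.vstack([a,b]),None,fx=2.3,fy=2.3))
```

```text
[0.35370505 0.21050084 0.18488289] [ 1.92  1.29 -2.71  0.51 -0.61  0.32]
scene red [(0.5, array([[0.405, 0.331, 0.036]]))]
```

View pics/fin.png

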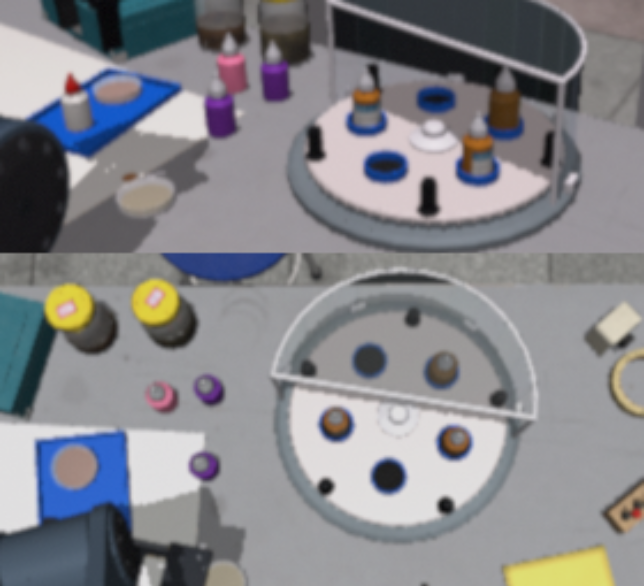

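The final picture shows the red bottle upright on the tray at (77,105), beside the dish. The three brown bottles are in their cups and nothing else has moved.

```bash
python3 -c "
from rig import bot
print(bot.hand_in())"
```

```text
the job is handed in; nothing more can be done
None
```

The red-capped bottle was turned to the middle of the open front, lifted out, and now stands upright on the free half of the blue tray beside the dish; the brown bottles, dish, jars and tube block look undisturbed in the last camera views, and the job was handed in after about 17 s of robot time.

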